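# Index the batch wheel to its mark and log it

## Task

On the fan-unit assembly bench, flick the edge of the batch counter's thumbwheel clockwise (seen from above) with a fingertip, click by click, until its orange lug has clicked into place at the red pointer, without running past it. Then press the counter's green button all the way down with a fingertip and let it come back up. Nothing is to be picked up or carried, and the loose parts around and on the counter are to be left where they are.

Things in the scene. Friction and masses are not known exactly. Their poses are not given: they have to be found in the camera images.
- counter: White batch counter screwed to the bench: a flat housing 170 (its x) x 260 (its y) x 45 mm high. Origin: centre of its underside, on the bench; z up, its x axis points from the edge nearer the robot to the far edge; its yaw varies by up to about 0.4 rad.
- wheel_axis (a point): Fixed point on the vertical axis of the thumbwheel, half-way up its lugs, at x -35, y -60, z 62 mm in the counter's frame. The wheel lies flat on the housing: grey disc of 46 mm radius, 50 to 58 mm above the bench, black hub of 17 mm radius up to 74 mm, eight radial lugs round the edge. The lugs overhang the housing's edge nearer the robot by 18 mm.
- wheel (a joint): Wheel angle, rad, growing clockwise seen from above. It clicks at every multiple of 0.7854 (45 degrees), one lug then in line with the pointer; sprung to the nearest click when let go; 3 to 5 N at a lug moves it on, it hardly coasts. Stops at 0 and 5.81: it cannot be brought round backwards. Orange lug at the pointer: 4.712, two to four clicks on from the start.
- orange_lug (a point): Centre of the one orange lug, 56 mm from the wheel axis, 62 mm above the bench; the other seven are black. The lugs stand 45 degrees apart; each is 9 mm thick, reaches from 44 to 68 mm from the axis and from 50 to 74 mm above the bench; the gap between neighbours is about 38 mm, measured 62 mm from the axis.
- pointer_tip (a point): Tip of the red pointer on the housing, on the far side of the wheel, 78 mm from the wheel axis along the counter's +x, raised 10 mm above the housing (45 to 55 mm above the bench); the orange lug is in place when it lies in line with it.
- button_top (a point): Centre of the top of the round green push button, 16 mm radius, in a black housing on the counter, at x -10, y 70 mm in the counter's frame; it is sprung.
- button (a joint): Travel of the green button in m: 0 when up, 0.006 when fully down (about 5 N); it springs back.
- spigot: Loose black plastic spigot 28 mm wide, 26 mm high, standing on the counter's housing behind the button (about x 57, y 105 mm in the counter's frame). Leave it. Origin under its centre.
- driver: Loose screwdriver with red handle, 170 mm long, lying on the bench between the counter and the robot. Leave it.
- rotor: Loose black fan hub, 72 mm wide, 40 mm high, to the counter's left. Leave it. Origin under its centre.
- collar: Loose white plastic ring, 84 mm wide, 30 mm high, to the counter's right. Leave it. Origin under its centre.
- motor: Loose small steel motor, 52 mm wide, 75 mm high with its shaft, beyond the counter. Leave it. Origin under its centre.
- carton: Loose small cardboard carton 70 x 100 x 50 mm beyond the counter. Leave it. Origin under its centre.
- glue: Loose small amber bottle, 44 mm wide, 100 mm high, at the left near the robot. Leave it. Origin under its centre.

How it is judged:
By the outcome, as a careful person would: the job done as asked, in the order asked, and still so for the second after the job is handed in, with the robot touching nothing.
It also fails if it takes over 72 s, if anything falls off the work surface, if the arm or the gripper's body presses on something with over 40 N, if the wrist force passes 120 N, or if a joint passes its speed limit or range.

## Robot

A 7-joint arm with a two-finger parallel gripper is mounted at the origin on the work surface. World frame = base frame: x ahead of the robot, y to its left, z up, the work surface at z = 0. Lengths are in m, angles in rad, forces in N, time in s.
With the tool pointing down it reaches from about 0.425 to 0.95 m from the base axis. Payload 4.7 kg.
Tool frame: the origin (TCP) lies at the very end of the fingers, on their centre line; the grasp point (between the pads) lies 19 mm behind it (hold_point_z is the distance from the TCP to the grasp point, in m); z points along the fingers, y is the line along which they close (so a half turn about z gives the same grasp; the last joint's range is limited). The gripper opens to 87 mm and grips with 3 to 60 N. Pads are 19 mm wide; open, the fingers measure 117 mm over their backs; the gripper's body (75 mm by 190 mm) begins 51 mm behind the grasp point.
Start: joints at [-1.271, 0.469, -0.049, 1.532, 0.024, 1.141, -0.082], TCP at [0.218, 0.639, 0.223] pointing down, gripper open.
Joint ranges: [-2.59, 2.59], [-0.33, 1.99], [-1.39, 1.29], [0.1, 2.45], [-1.04, 4.18], [0.21, 1.99], [-2.66, 2.66]. Speed limits (rad/s): [2.57, 2.57, 3.14, 3.14, 3.14, 3.14, 3.14].

## Interface

Orientations are given as a unit quaternion [x, y, z, w].
In Python, from cell import sense, grab_frame, camera_model, sign_off, hold_point_z gives the robot as it stands.
- The arm moves only by the shell command python3 -m creep 'ROWS' [OPENING] [FORCE]. ROWS is a JSON object of lists of equal length, an entry for each row: "offset": the shift along the world's x, y, z each as a share of 0.08 m, from -1 to 1, a list of three; "spin": the turn about the world's z as a share of 90 degrees, from -1 to 1. In form: {"offset": [[tx, ty, tz], ...], "spin": [spin, ...]}. A call has 1 to 5 rows; each row shifts and turns the commanded pose from where the row before left it; what a row does not reach is not made up. A row lasts 1/10 s, in which the tool goes at most 50 mm and 8.59 degrees, less where a joint would pass 70% of its speed; a pose out of reach is approached as far as the arm can. A call with a number of a shift or a turn outside -1 to 1 is refused whole. A call with a gripper value outside its range is refused whole. OPENING is the opening, from 0 (shut) to 1 (fully open), set as the call begins (- or left out, the last holds). The fingers move at their own pace and stop on an object; FORCE is the grip in N (left out, the last holds). Time passes only in rows, so rows that do not move let the fingers close. It gives the time, the measured TCP pose, the force, the opening and the grip force at its end, in the units of the state.
- sense(): the state, without advancing time (a new reading comes with each control period).
- grab_frame(name): name is "side" or "top" or "wrist"; returns the picture (400x640x3 uint8, red, green, blue); there is no depth.
- camera_model(name): a dict with "K" (3x3 intrinsics, pixels), "rvec" (rotation vector, rad) and "tvec" (3), from world to camera coordinates, as OpenCV has them; the wrist camera has in their place "hand_eye" (4x4, takes a point from camera to tool coordinates, whose origin is the TCP and whose axes are the flange's). Camera axes: x right, y down, z forward; pixel columns grow to the right and rows downward; lengths in m; the calibration is good to about 2 mm. A picture is of the moment at which its call begins: read the wrist's pose just before it. camera_model takes no time and is no camera call.
- sign_off(): hands the job in; it is judged then, once.
The state is a dict: "clock": time; "qpos": joint angles; "joint_velocities": joint speeds; "joint_efforts": joint torques, N m; "eef_pos": TCP position; "eef_rot": TCP orientation; "contact_force": force on the tool from outside, world axes, zero at the start; "ft_torque": the same for the moment, N m; "width": finger opening in m; "grip_force": force on a finger pad.
Only numpy, scipy, OpenCV 4.12 (cv2) and the standard library are available. Lean on these libraries where they do the work, as an engineer would, in place of code of your own. Each camera call takes 0.05 s, during which the arm holds its last target. There are 200 camera calls.

## Working session

There is one attempt and no reset: what is moved stays moved. The work goes in short steps, Python scripts to look and compute and a shell command to move; the robot and the scene stay as the last step left them, time stands still between calls to the robot, and variables do not carry over. Pictures are saved under pics/ and viewed, at most 11 in all, crops included, and the job is handed in when it is done.

```bash
mkdir -p pics; ls
python3 - <<'E'
from cell import *
import cv2
s=sense();print(s['clock'],s['eef_pos'],s['eef_rot'],s['width'],hold_point_z)
for n in("top","side"):
    cv2.imwrite(f"pics/{n}0.png",grab_frame(n)[:,:,::-1]);print(camera_model(n))
print(camera_model("wrist"))
E
```

```text
pics
0.0 [0.21773164 0.63828614 0.22149412] [ 1.63639984e-01  9.86519645e-01 -9.61667635e-04 -1.43197822e-04] 0.08723839654434488 0.0187
{'K': array([[436.50169996,   0.        , 317.0253455 ],
       [  0.        , 436.50169996, 198.02442206],
       [  0.        ,   0.        ,   1.        ]]), 'rvec': array([ 2.16350437, -2.1662063 ,  0.13756908]), 'tvec': array([0.04145424, 0.54921779, 1.08615925])}
{'K': array([[511.35070371,   0.        , 315.92427842],
       [  0.        , 511.35070371, 209.49270628],
       [  0.        ,   0.        ,   1.        ]]), 'rvec': array([ 2.0616767 , -0.55554346,  0.27511562]), 'tvec': array([-0.45135808,  0.23529063,  0.99792326])}
{'K': array([[348.69836783,   0.        , 314.40404165],
       [  0.        , 348.69836783, 200.64745813],
       [  0.        ,   0.        ,   1.        ]]), 'hand_eye': array([[ 6.49671513e-04, -9.69061166e-01, -2.46819843e-01,
         6.74026085e-02],
       [ 9.99999718e-01,  7.22851277e-04, -2.05882034e-04,
         3.85543898e-04],
       [ 3.77926323e-04, -2.46819640e-01,  9.69061362e-01,
        -1.61782379e-01],
       [ 0.00000000e+00,  0.00000000e+00,  0.00000000e+00,
         1.00000000e+00]])}
```

View pics/top0.png

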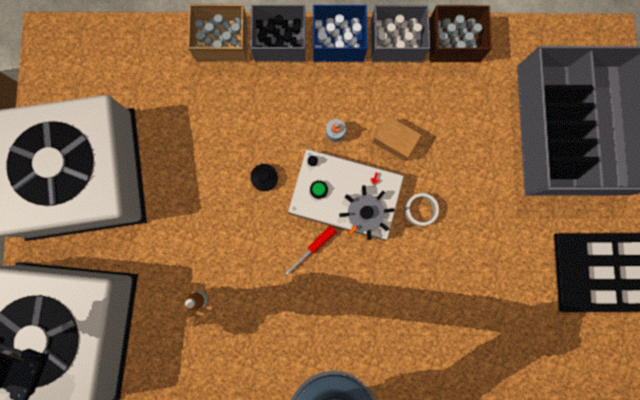

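View pics/side0.png

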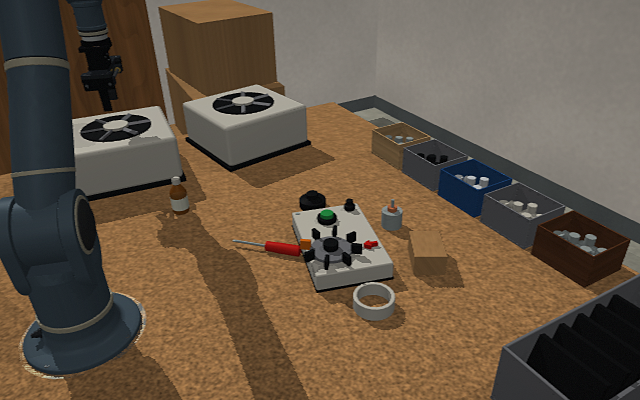

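The top view shows the counter with its green button at about (319,188), hub at (367,212), red pointer at about (375,180) and orange lug at about (352,231). The driver lies to its lower left, and the side view agrees. Next I'll measure them.

```bash
cat > h.py <<'E'
import numpy as np, cv2
from scipy.spatial.transform import Rotation as R
from cell import *
def cam(n):
    m=camera_model(n)
    if n=="wrist":
        s=sense();T=np.eye(4);T[:3,:3]=R.from_quat(s['eef_rot']).as_matrix();T[:3,3]=s['eef_pos']
        T=T@m['hand_eye'];return m['K'],T[:3,:3],T[:3,3]
    r=cv2.Rodrigues(m['rvec'])[0];return m['K'],r.T,-r.T@m['tvec']
def ray(c,uv,z):
    d=c[1]@np.linalg.solve(c[0],[uv[0],uv[1],1.]);return c[2]+d*(z-c[2][2])/d[2]
def pix(c,p):
    q=c[0]@(c[1].T@(np.asarray(p)-c[2]));return q[:2]/q[2]
def blobs(img,lo,hi,box=None,amin=8):
    m=cv2.inRange(cv2.cvtColor(img,cv2.COLOR_RGB2HSV),lo,hi)
    if box: b=np.zeros_like(m);x0,y0,x1,y1=box;b[y0:y1,x0:x1]=1;m*=b
    n,l,st,ce=cv2.connectedComponentsWithStats(m)
    return [(st[i,4],ce[i].round(1)) for i in range(1,n) if st[i,4]>=amin]
E
python3 - <<'E'
from h import *
def show(n,box):
    c=cam(n);i=cv2.imread(f"pics/{n}0.png")[:,:,::-1].copy()
    for name,lo,hi,z in(("green",(45,120,50),(80,255,255),.06),("red",(0,200,120),(4,255,255),.055),("red2",(174,200,120),(180,255,255),.055),("orange",(7,210,190),(16,255,255),.062)):
        for a,p in blobs(i,lo,hi,box): print(n,name,a,p,ray(c,p,z).round(4))
show("top",(280,145,415,250));show("side",(285,195,400,290))
c=cam("top");print("hub",ray(c,(367,212),.074))
s=sense();print(R.from_quat(s['eef_rot']).as_matrix().round(3))
E
```

```text
top green 150 [318.4 188.5] [0.57   0.0375 0.06  ]
top red 28 [374.5 179. ] [ 0.5949 -0.1043  0.055 ]
top red 263 [322.4 238.2] [0.4461 0.0278 0.055 ]
top orange 28 [352.  229.8] [ 0.4665 -0.0453  0.062 ]
side green 105 [326.4 214.2] [0.5685 0.0357 0.06  ]
side red 33 [369.6 242.7] [ 0.594  -0.1093  0.055 ]
side red 84 [291.4 246.9] [ 0.4391 -0.0333  0.055 ]
side orange 14 [304.3 239.6] [ 0.472  -0.0325  0.062 ]
hub [ 0.50962748 -0.08167942  0.074     ]
[[-0.946  0.323 -0.001]
 [ 0.323  0.946 -0.002]
 [-0.    -0.002 -1.   ]]
```

```bash
python3 -m creep '{"offset":[[0,0,0.6],[0.2,-0.4,0.3],[0.3,-0.5,0],[0.3,-0.5,0],[0.3,-0.5,0]],"spin":[0,-0.09,-0.09,-0.09,-0.09]}' 0 20; python3 -m creep '{"offset":[[0.3,-0.5,0],[0.3,-0.5,0],[0.3,-0.5,0],[0.1,-0.58,0],[0.1,-0.58,0]],"spin":[-0.09,-0.09,-0.09,-0.09,-0.09]}';python3 -m creep '{"offset":[[0.1,-0.58,0],[0.1,-0.58,0],[0.1,-0.58,0],[0.1,-0.58,0],[0.1,-0.58,0]],"spin":[-0.07,0,0,0,0]}'
```

```text
clock: 0.6
eef_pos: [0.3065, 0.485, 0.2944]
eef_rot: [0.435, 0.901, -0.0, 0.0]
contact_force: [0.1, 0.6, 0.0]
width: 0.0547
grip_force: 0.0
clock: 1.1
eef_pos: [0.3942, 0.2719, 0.2941]
eef_rot: [0.72, 0.694, -0.0, 0.0]
contact_force: [1.3, -1.1, -0.2]
width: 0.015
grip_force: 0.0
clock: 1.6
eef_pos: [0.4336, 0.0401, 0.2945]
eef_rot: [0.755, 0.656, 0.0, -0.0]
contact_force: [-0.1, 0.1, 0.3]
width: 0.0008
grip_force: 0.0
```

```bash
python3 -m creep '{"offset":[[0.04,-0.5,0],[0.04,-0.5,-0.3],[0,0,-0.2],[0,0,0]],"spin":[0,0,0,0]}'
python3 - <<'E'
from h import *
c=cam("wrist");i=grab_frame("wrist");cv2.imwrite("pics/w1.png",i[:,:,::-1])
for name,lo,hi,z in(("green",(45,120,50),(80,255,255),.06),("red",(0,200,120),(4,255,255),.055),("orange",(7,210,190),(16,255,255),.074)):
    for a,p in blobs(i,lo,hi,None,60): print(name,a,p,ray(c,p,z).round(4))
print("hub exp",pix(c,(.509,-.081,.074)))
E
```

```text
clock: 2.0
eef_pos: [0.4384, -0.0389, 0.2527]
eef_rot: [0.756, 0.655, -0.002, -0.001]
contact_force: [-0.6, 0.6, -0.2]
width: 0.0002
grip_force: 0.0
green 992 [439.8  83.2] [0.5705 0.0371 0.06  ]
hub exp [390.07875827 212.3032696 ]
```

View pics/w1.png

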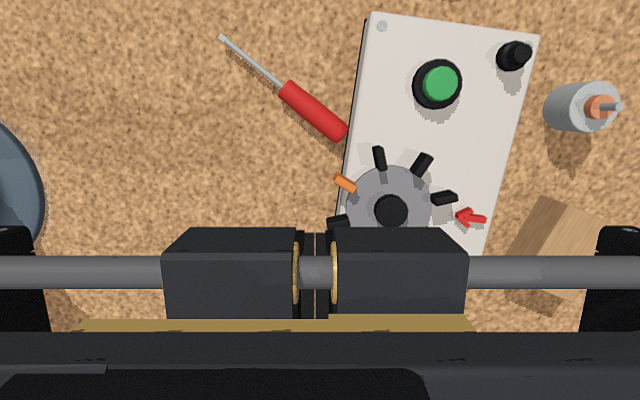

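The wrist view shows the hub at (391,211), exactly where predicted. The orange lug is at (345,183), black lugs are at (379,157), (423,163), (445,198) and (338,221), the pointer is at (470,216) and the green button at (440,83).

Run:
```python
from h import *
c=cam("wrist")
h=ray(c,(391,211),.074);g=ray(c,(440,83),.06);print(h,g)
hu=np.array([.509,-.081])
for n,p,z in(("o",(345,183),.07),("a",(378,155),.072),("b",(424,162),.072),("c",(446,197),.072),("e",(338,220),.07),("ptr",(460,216),.055),("ptr_end",(484,218),.055)):
    q=ray(c,p,z)[:2]-h[:2];print(n,np.linalg.norm(q).round(4),np.degrees(np.arctan2(q[1],q[0])).round(1))
# housing edges
for p in((371,12),(540,36)):print("corner",ray(c,p,.045))
```

```text
[ 0.51188953 -0.07891009  0.074     ] [0.57252873 0.03868896 0.06      ]
o 0.0549 141.0
a 0.0588 97.2
b 0.0583 50.6
c 0.0572 6.4
e 0.0546 -176.5
ptr 0.0798 -16.0
ptr_end 0.106 -15.2
corner [0.51530088 0.11357561 0.045     ]
corner [0.67677637 0.06922521 0.045     ]
```

```bash
python3 -m creep '{"offset":[[0.066,-0.27,0],[0,0,-0.5],[0,0,-0.5],[0,0,-0.5],[0,0,-0.3]],"spin":[-0.082,0,0,0,0]}';python3 -m creep '{"offset":[[0,0,0],[0,0,0]],"spin":[0,0]}'
python3 - <<'E'
from h import *
s=sense();ax=np.array([.511,-.080]);d=s['eef_pos'][:2]-ax;u=np.array([-.963,.269]);v=np.array([.269,.963]);print("u,t",d@u,d@v,s['eef_pos'],s['contact_force'])
cv2.imwrite("pics/w2.png",grab_frame("wrist")[:,:,::-1])
E
```

```text
clock: 2.55
eef_pos: [0.4451, -0.0579, 0.1088]
eef_rot: [0.795, 0.607, -0.001, -0.001]
contact_force: [-0.3, -0.1, -0.2]
width: 0.0003
grip_force: 0.0
clock: 2.75
eef_pos: [0.4467, -0.0589, 0.1114]
eef_rot: [0.795, 0.607, 0.0, 0.0]
contact_force: [0.2, -1.0, -0.4]
width: 0.0006
grip_force: 0.0
u,t 0.06765000703674574 0.0030591466330908545 [ 0.44665858 -0.05885048  0.1114422 ] [ 0.24863122 -0.96861013 -0.43637252]
```

View pics/w2.png

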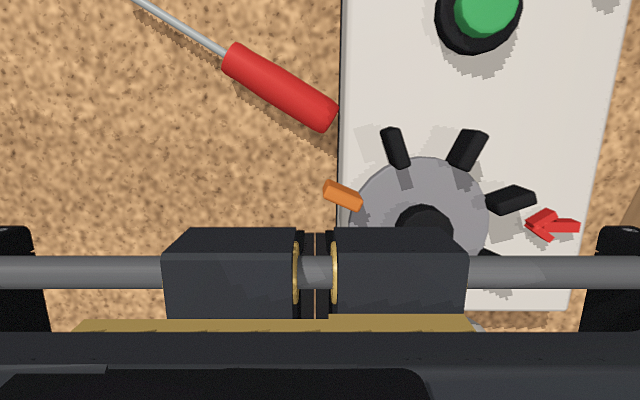

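The wrist view from close by shows the orange lug at (342,195), black lugs at (395,147), (467,150) and (510,200), and the pointer at (552,226). The gap for the finger lies just below the orange lug. I'll descend into it.

```bash
python3 -m creep '{"offset":[[-0.046,-0.026,0],[0,0,-0.3],[0,0,-0.33],[0,0,0],[0,0,0]],"spin":[0,0,0,0,0]}'
cat > st.py <<'E'
from h import *
def uv():
    s=sense();d=s['eef_pos'][:2]-np.array([.511,-.080]);print("u,t,z mm",(1000*np.array([d@[-.963,.269],d@[.269,.963],s['eef_pos'][2]])).round(1),s['contact_force'].round(1),s['clock'])
def look(name,h=(.512,-.079)):
    c=cam("wrist");i=grab_frame("wrist");cv2.imwrite(f"pics/{name}.png",i[:,:,::-1])
    for a,p in blobs(i,(8,200,150),(18,255,255),None,60):
        q=ray(c,p,.07);d=q[:2]-h;print("orange?",a,p,q.round(3),np.linalg.norm(d).round(4),(np.degrees(np.arctan2(d[1],d[0]))+15.7).round(1))
E
python3 -c "
from st import *
uv();look('w3')"
```

```text
clock: 3.3
eef_pos: [0.4424, -0.0618, 0.0612]
eef_rot: [0.796, 0.606, 0.001, 0.0]
contact_force: [0.0, 1.1, -0.4]
width: 0.0008
grip_force: 0.0
u,t,z mm [70.9 -0.9 61.2] [ 0.   1.1 -0.4] 3.3
```

```bash
python3 -m creep '{"offset":[[0.017,0.06,0],[0.017,0.06,0],[0.017,0.06,0],[0,0,0]],"spin":[0,0,0,0]}'; python3 -c "
from st import *
uv();look('w4')
i=cv2.imread('pics/w4.png');hsv=cv2.cvtColor(i,cv2.COLOR_BGR2HSV);print(hsv[195,342])"
```

```text
clock: 3.75
eef_pos: [0.4465, -0.0461, 0.0605]
eef_rot: [0.795, 0.607, 0.0, 0.0]
contact_force: [-0.7, 0.0, -0.4]
width: 0.0008
grip_force: 0.0
u,t,z mm [71.2 15.3 60.5] [-0.7  0.  -0.4] 3.75
[ 15 109 173]
```

View pics/w4.png

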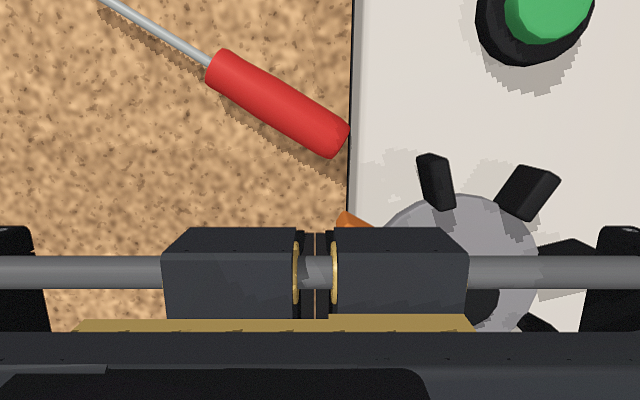

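The orange lug is now mostly hidden at (355,220), with black lugs at (434,170) and (533,185). I'll compute their angles.

Run:
```python
from h import *
c=cam("wrist");h=np.array([.512,-.079])
for n,p in(("o",(348,217)),("a",(433,170)),("b",(536,184))):
    q=ray(c,p,.073)[:2]-h;print(n,np.linalg.norm(q).round(4),(np.degrees(np.arctan2(q[1],q[0]))+15.7).round(1))
```

```text
o 0.0676 148.3
a 0.0608 110.7
b 0.0564 64.8
```

```bash
for k in 1 ; do python3 -m creep '{"offset":[[0.017,0.06,0],[0,0,0]],"spin":[0,0]}' | grep -E "force|pos"; python3 -m creep '{"offset":[[0.017,0.06,0],[0,0,0]],"spin":[0,0]}'| grep -E "force|pos"; done; python3 -c "
from st import *
uv();look('w5')"
```

```text
eef_pos: [0.4475, -0.0417, 0.0601]
contact_force: [0.3, -0.1, -0.1]
grip_force: 0.0
eef_pos: [0.4489, -0.037, 0.0601]
contact_force: [-0.6, 0.4, 0.4]
grip_force: 0.0
u,t,z mm [71.3 24.7 60.1] [-0.6  0.4  0.4] 4.2
```

View pics/w5.png

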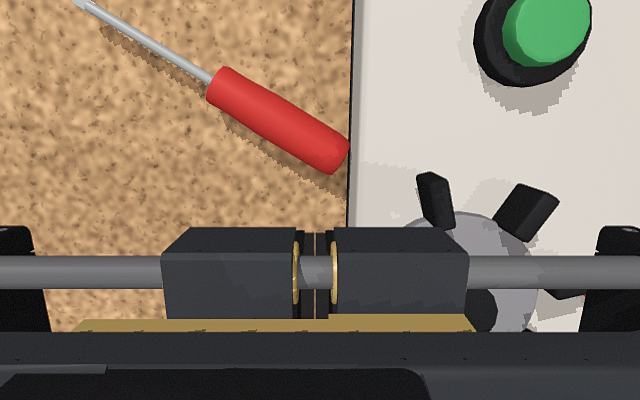

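Black lugs are at about (431,187) and (540,203), and the orange one is hidden behind the gripper.

Run:
```python
from h import *
c=cam("wrist");h=np.array([.512,-.079])
for n,p in(("a",(430,187)),("b",(540,203))):
    q=ray(c,p,.073)[:2]-h;print(n,np.linalg.norm(q).round(4),(np.degrees(np.arctan2(q[1],q[0]))+15.7).round(1))
```

```text
a 0.063 110.6
b 0.0586 62.6
```

The lugs have hardly turned, so the finger is passing outside the lug tips. I'll go back to mid-gap and in by about 12 mm.

```bash
python3 -m creep '{"offset":[[-0.042,-0.15,0],[-0.042,-0.15,0],[0,0,0],[0.072,-0.02,0],[0.072,-0.02,0]],"spin":[0,0,0,0,0]}' | grep -E "force|pos"; python3 -m creep '{"offset":[[0,0,0]],"spin":[0]}'| grep -E "force|pos";  python3 -m creep '{"offset":[[0.017,0.06,0],[0.017,0.06,0],[0,0,0]],"spin":[0,0,0]}'| grep -E "force|pos"; python3 -c "
from st import *
uv();look('w6')"
```

```text
eef_pos: [0.4539, -0.0649, 0.0602]
contact_force: [-1.1, 1.5, -0.4]
grip_force: 0.9
eef_pos: [0.4547, -0.0647, 0.0602]
contact_force: [0.0, 0.7, -0.4]
grip_force: 0.2
eef_pos: [0.4565, -0.0543, 0.0601]
contact_force: [-0.8, -0.1, 0.4]
grip_force: 0.0
u,t,z mm [59.4 10.1 60.1] [-0.8 -0.1  0.4] 5.15
```

View pics/w6.png

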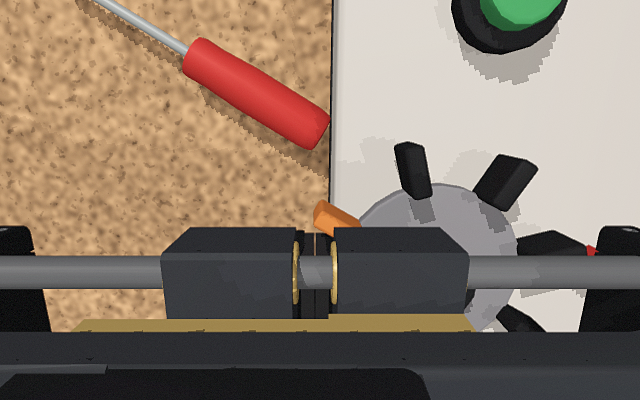

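The orange lug's tip is at about (322,212), just ahead of the finger (column 315), and its root reaches (345,232). I'll continue in small pushes and print the geometry.

```bash
python3 - <<'E'
from h import *
c=cam("wrist");ax=np.array([.511,-.080]);s=sense()
print("tcp pix",pix(c,s['eef_pos']))
for n,p in(("otip",(320,203)),("o2",(318,222)),("a",(407,145)),("b",(525,163)),("corner",(330,100))):
    d=ray(c,p,.074)[:2]-ax;print(n,(1000*d@[-.963,.269]).round(1),(1000*d@[.269,.963]).round(1))
E
python3 -m creep '{"offset":[[0.017,0.06,0],[0,0,0]],"spin":[0,0]}'| grep -E "force|pos";python3 -m creep '{"offset":[[0.017,0.06,0],[0,0,0]],"spin":[0,0]}'| grep -E "force|pos"; python3 -c "
from st import *
uv();look('w7')"
```

```text
tcp pix [315.04211745 251.64392424]
otip 57.5 38.4
o2 58.3 29.6
a 21.2 63.8
b -29.7 56.4
corner 53.9 81.8
eef_pos: [0.4577, -0.0497, 0.0602]
contact_force: [0.1, -0.1, -0.2]
grip_force: 0.0
eef_pos: [0.4592, -0.0448, 0.0602]
contact_force: [-0.5, 0.0, -0.5]
grip_force: 0.0
u,t,z mm [59.3 20.  60.2] [-0.5  0.  -0.5] 5.6
```

View pics/w7.png

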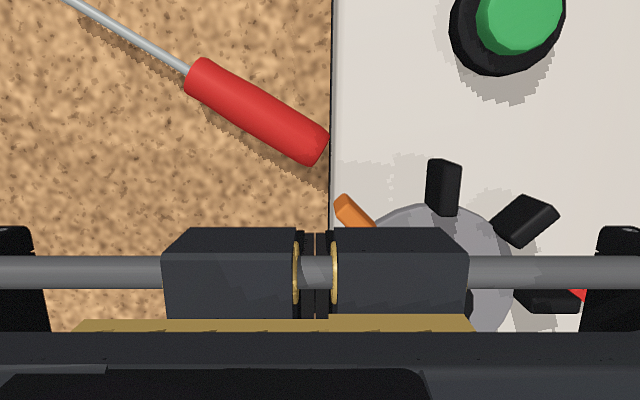

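The wheel has turned: the orange tip is at (343,203), and the black lugs are at (443,165), (543,212) and (555,303), the last near the pointer.

```bash
cat >> h.py <<'E'
def ang(*ps,z=.073):
    c=cam("wrist");h=np.array([.511,-.080])
    for p in ps:
        q=ray(c,p,z)[:2]-h;print(p,"r",np.linalg.norm(q).round(4),"ang",(np.degrees(np.arctan2(q[1],q[0]))+15.7).round(1))
E
python3 -c "
from h import *
ang((443,163),(545,210),(340,200),(570,300))"
```

```text
(443, 163) r 0.0661 ang 94.2
(545, 210) r 0.0621 ang 46.9
(340, 200) r 0.0693 ang 134.6
(570, 300) r 0.0619 ang 0.9
```

Clicked: the orange lug is at about 135°, so three clicks remain. Next flick: lift, go back 42 mm, go down and push.

```bash
python3 -m creep '{"offset":[[0,0,0.4],[0,0,0],[-0.141,-0.506,0],[0,0,0],[0,0,-0.2]],"spin":[0,0,0,0,0]}' | grep -E "force|pos"; python3 -c "
from st import *
uv()"; python3 -m creep '{"offset":[[0,0,-0.2],[0,0,0]],"spin":[0,0]}'| grep -E "force|pos";python3 -c "
from st import *
uv()"
```

```text
eef_pos: [0.4487, -0.0873, 0.0771]
contact_force: [0.5, 0.7, 0.5]
grip_force: 0.0
u,t,z mm [ 58.  -23.8  77.1] [0.5 0.7 0.5] 6.15
eef_pos: [0.4459, -0.0858, 0.0585]
contact_force: [-0.0, -0.3, 0.6]
grip_force: 0.0
u,t,z mm [ 61.1 -23.1  58.5] [-0.  -0.3  0.6] 6.35
```

```bash
python3 -m creep '{"offset":[[0.017,0.06,0.01],[0.017,0.06,0.01],[0.017,0.06,0],[0.017,0.06,0],[0.017,0.06,0]],"spin":[0,0,0,0,0]}' | grep -E "force|pos"; python3 -m creep '{"offset":[[0.017,0.06,0],[0.017,0.06,0],[0.017,0.06,0],[0.017,0.06,0],[0,0,0]],"spin":[0,0,0,0,0]}'| grep -E "force|pos";python3 -c "
from st import *
uv();look('w8')"
```

```text
eef_pos: [0.4545, -0.0639, 0.0622]
contact_force: [-0.0, -4.5, -2.4]
grip_force: 1.8
eef_pos: [0.4603, -0.0413, 0.0618]
contact_force: [-0.0, -0.0, -0.4]
grip_force: 0.0
u,t,z mm [59.2 23.6 61.8] [-0.  -0.  -0.4] 7.35
```

View pics/w8.png

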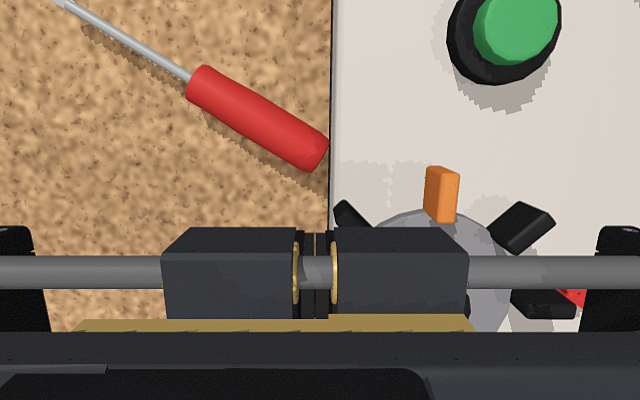

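The orange lug is at (441,195), at 90°, with zero force, so it clicked. Two remain. I'll repeat the same flick.

```bash
python3 -m creep '{"offset":[[0,0,0.4],[0,0,0],[-0.15,-0.54,0],[0,0,0],[0,0,-0.2]],"spin":[0,0,0,0,0]}' | grep -E "force"; python3 -m creep '{"offset":[[0,0,-0.2],[0,0,0]],"spin":[0,0]}'| grep -E "force";python3 -c "
from st import *
uv()"
```

```text
contact_force: [0.4, 0.0, 0.5]
grip_force: 0.0
contact_force: [-0.1, -0.2, 0.7]
grip_force: 0.0
u,t,z mm [ 60.9 -23.   60.1] [-0.1 -0.2  0.7] 8.1
```

```bash
python3 -m creep '{"offset":[[0.017,0.06,0],[0.017,0.06,0],[0.017,0.06,0],[0.017,0.06,0],[0.017,0.06,0]],"spin":[0,0,0,0,0]}' | grep -E "force|pos"; python3 -m creep '{"offset":[[0.017,0.06,0],[0.017,0.06,0],[0.017,0.06,0],[0.017,0.06,0],[0,0,0]],"spin":[0,0,0,0,0]}'| grep -E "force|pos";python3 -c "
from st import *
uv();look('w9')"
```

```text
eef_pos: [0.4549, -0.0639, 0.0623]
contact_force: [0.3, -4.4, -1.1]
grip_force: 1.9
eef_pos: [0.4606, -0.0414, 0.0618]
contact_force: [0.4, -0.0, -0.1]
grip_force: 0.0
u,t,z mm [59.  23.6 61.8] [ 0.4 -0.  -0.1] 9.1
```

Run:
```python
from st import *
i=cv2.imread("pics/w8.png");hs=cv2.cvtColor(i,cv2.COLOR_BGR2HSV);print(hs[200,437],hs[200,452])
for n in("w7","w8","w9"):
    i=cv2.imread(f"pics/{n}.png")[:,:,::-1].copy();print(n,blobs(i,(9,185,140),(17,255,255),None,50))
ang((525,226))
```

```text
[ 12 187 154] [ 14 172 223]
w7 [(np.int32(261), array([349.9, 209. ]))]
w8 [(np.int32(712), array([433.3, 191.7]))]
w9 [(np.int32(859), array([514. , 223.3]))]
(525, 226) r 0.0545 ang 48.4
```

The orange blob is at (514,223), at 45°. One click remains.

```bash
python3 -m creep '{"offset":[[0,0,0.4],[0,0,0],[-0.15,-0.54,0],[0,0,0],[0,0,-0.2]],"spin":[0,0,0,0,0]}' | grep -E "force"; python3 -m creep '{"offset":[[0,0,-0.2],[0,0,0]],"spin":[0,0]}'| grep -E "force";python3 -c "
from st import *
uv()"
```

```text
contact_force: [-0.6, 0.9, -0.3]
grip_force: 0.0
contact_force: [-0.1, -0.3, -0.1]
grip_force: 0.0
u,t,z mm [ 60.6 -22.9  60.1] [-0.1 -0.3 -0.1] 9.85
```

```bash
python3 -m creep '{"offset":[[0.017,0.06,0],[0.017,0.06,0],[0.017,0.06,0],[0.017,0.06,0],[0.017,0.06,0]],"spin":[0,0,0,0,0]}' | grep -E "force|pos"; python3 -m creep '{"offset":[[0.017,0.06,0],[0.017,0.06,0],[0.017,0.06,0],[0.017,0.06,0],[0,0,0]],"spin":[0,0,0,0,0]}'| grep -E "force|pos";python3 -m creep '{"offset":[[0,0,0.5],[0,0,0.5],[0,0,0.5],[0,0,0.5],[0,0,0]],"spin":[0,0,0,0,0]}'; python3 -c "
from st import *
uv();look('w10')"
```

```text
eef_pos: [0.4551, -0.0639, 0.0623]
contact_force: [-0.3, -4.4, -1.1]
grip_force: 2.0
eef_pos: [0.4608, -0.0414, 0.0618]
contact_force: [-0.6, 0.6, 0.9]
grip_force: 0.0
clock: 11.35
eef_pos: [0.4638, -0.0431, 0.2265]
eef_rot: [0.795, 0.606, 0.005, 0.002]
contact_force: [1.2, -0.6, 0.3]
width: 0.0002
grip_force: 0.0
u,t,z mm [ 55.3  22.9 226.5] [ 1.2 -0.6  0.3] 11.35
```

View pics/w10.png

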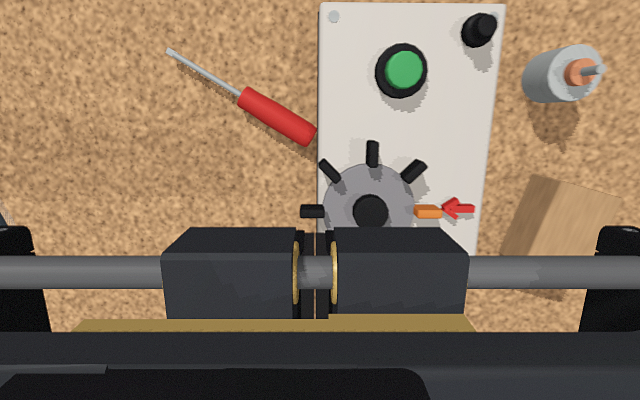

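The orange lug at (428,211) is in line with the red pointer at (458,209), and the wheel is free. Now the button at (404,70).

```bash
python3 -m creep '{"offset":[[0.446,0.34,0],[0.446,0.34,0],[0.446,0.34,0],[0,0,0]],"spin":[0,0,0,0]}' | grep pos
python3 - <<'E'
from st import *
A=np.zeros((3,3));b=np.zeros(3)
for n in("wrist","top","side"):
    c=cam(n)
    i=grab_frame(n) if n=="wrist" else cv2.imread(f"pics/{n}0.png")[:,:,::-1].copy()
    if n=="wrist":cv2.imwrite("pics/w11.png",i[:,:,::-1])
    B=[x for x in blobs(i,(45,100,40),(85,255,255),None,60)];print(n,B)
    if not B:continue
    p=max(B,key=lambda x:x[0])[1];print([ray(c,p,z).round(4) for z in(.06,.07)])
    if n=="wrist":continue
c=cam("wrist");s=sense();print(s['eef_pos'],pix(c,(.5705,.038,.065)))
# heights from first wrist view + side/top rays
for n in("top","side"):
    c=cam(n);i=cv2.imread(f"pics/{n}0.png")[:,:,::-1].copy()
    p=max(blobs(i,(45,100,40),(85,255,255),None,60),key=lambda x:x[0])[1]
    d=c[1]@np.linalg.solve(c[0],[*p,1]);d/=np.linalg.norm(d);P=np.eye(3)-np.outer(d,d);A+=P;b+=P@c[2]
print("tri",np.linalg.solve(A,b))
E
```

```text
eef_pos: [0.5702, 0.0443, 0.2191]
wrist [(np.int32(975), array([315.7, 195.2]))]
[array([0.5687, 0.0352, 0.06  ]), array([0.5693, 0.0375, 0.07  ])]
top [(np.int32(158), array([318.3, 188.5]))]
[array([0.57  , 0.0378, 0.06  ]), array([0.5686, 0.0379, 0.07  ])]
side [(np.int32(110), array([326.4, 214.3]))]
[array([0.5683, 0.0353, 0.06  ]), array([0.5604, 0.0215, 0.07  ])]
[0.56793546 0.04121697 0.21912613] [318.68336368 189.07843989]
tri [0.57003985 0.03786985 0.05808091]
```

```bash
python3 -m creep '{"offset":[[0.02,-0.045,-0.45],[0,0,-0.45],[0,0,-0.4],[0,0,0],[0,0,0]],"spin":[0,0,0,0,0]}' | grep -E "pos|force"; python3 -c "
from st import *
uv();print(sense()['eef_pos'])"
```

```text
eef_pos: [0.5682, 0.0341, 0.1176]
contact_force: [0.5, 1.2, -0.7]
grip_force: 0.0
u,t,z mm [-24.4 125.3 117.6] [ 0.5  1.2 -0.7] 12.35
[0.56820346 0.03411984 0.1175866 ]
```

```bash
python3 -m creep '{"offset":[[0.016,0.042,-0.2],[0,0,-0.25],[0,0,-0.13],[0,0,0],[0,0,0]],"spin":[0,0,0,0,0]}' | grep -E "pos|contact"; for z in 1 2; do python3 -m creep '{"offset":[[0,0,-0.05],[0,0,0]],"spin":[0,0]}' | grep -E "pos|contact"; done
```

```text
eef_pos: [0.5708, 0.0384, 0.0719]
contact_force: [-0.5, 0.1, 0.5]
eef_pos: [0.5705, 0.0385, 0.0676]
contact_force: [-0.7, 0.5, 0.1]
eef_pos: [0.5708, 0.0385, 0.0636]
contact_force: [-0.1, 0.3, 4.1]
```

```bash
for z in 1 2 3; do python3 -m creep '{"offset":[[0,0,-0.03],[0,0,0]],"spin":[0,0]}' | grep -E "pos|contact"; done
```

```text
eef_pos: [0.5708, 0.0385, 0.0615]
contact_force: [-0.4, -0.5, 3.8]
eef_pos: [0.5709, 0.0385, 0.0611]
contact_force: [-5.7, 0.7, 21.4]
eef_pos: [0.571, 0.0385, 0.0608]
contact_force: [-10.7, 0.8, 38.2]
```

```bash
python3 -m creep '{"offset":[[0,0,0.06],[0,0,0]],"spin":[0,0]}' | grep -E "pos|contact";for z in 1 2 3 4 5; do python3 -m creep '{"offset":[[0,0,0.014],[0,0,0],[0,0,0]],"spin":[0,0,0]}' | grep -E "pos|contact"; done
python3 - <<'E'
from h import *
cv2.imwrite("pics/s2.png",cv2.resize(grab_frame("side")[150:270,250:420,::-1],None,fx=4,fy=4,interpolation=2))
E
```

```text
eef_pos: [0.571, 0.0385, 0.0623]
contact_force: [-1.1, -0.3, 4.2]
eef_pos: [0.571, 0.0385, 0.0622]
contact_force: [1.2, 0.2, 5.0]
eef_pos: [0.571, 0.0386, 0.0633]
contact_force: [3.0, 0.6, 4.1]
eef_pos: [0.5704, 0.0384, 0.0643]
contact_force: [2.8, -0.1, 2.9]
eef_pos: [0.5701, 0.0384, 0.0653]
contact_force: [1.5, -0.2, 2.7]
eef_pos: [0.5699, 0.0384, 0.0664]
contact_force: [1.0, -0.1, 1.9]
```

View pics/s2.png

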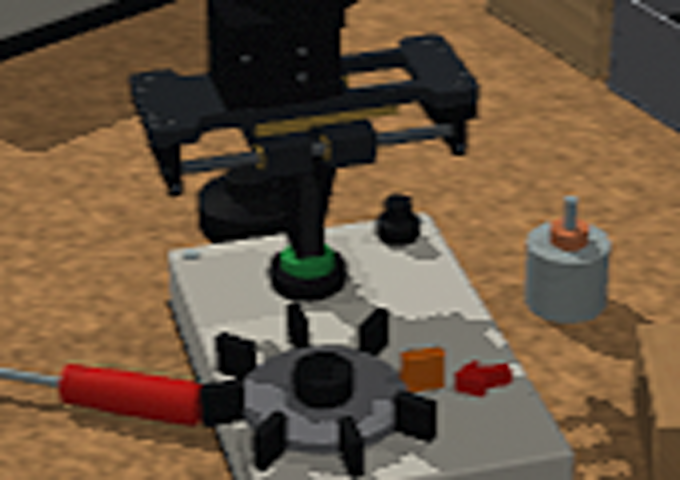

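The side crop shows the fingertip well inside the green button at (305,255) and the orange lug at (422,370) in line with the pointer. The force fell from about 5 N to 1.9 N between z 0.0612 and 0.0664 m, so the hard stop was the full 6 mm of travel. I'll lift clear and check.

```bash
python3 -m creep '{"offset":[[0,0,0.3],[0,0,0.5],[0,0,0.5],[0,0,0.5],[0,0,0]],"spin":[0,0,0,0,0]}';python3 -m creep '{"offset":[[-0.5,0,0],[-0.5,0,0],[0,0,0],[0,0,0],[0,0,0]],"spin":[0,0,0,0,0]}' | grep -E "clock|contact"
python3 - <<'E'
from st import *
c=cam("wrist");i=grab_frame("wrist")
for k,lo,hi,z in(("o",(9,185,140),(17,255,255),.072),("g",(45,100,40),(85,255,255),.067)):
    for a,p in blobs(i,lo,hi,None,100): print(k,a,p,ray(c,p,z).round(4)); k=="o" and ang(p,z=.072)
s=grab_frame("side");a=cv2.imread("pics/side0.png")[:,:,::-1].copy()
for x in(a,s):print(blobs(x,(45,100,40),(85,255,255),None,60),blobs(x,(7,200,120),(16,255,255),(285,195,400,290),10))
E
```

```text
clock: 16.1
eef_pos: [0.5727, 0.0381, 0.2152]
eef_rot: [0.796, 0.606, 0.004, 0.002]
contact_force: [0.4, -0.2, 0.2]
width: 0.0004
grip_force: 0.0
clock: 16.6
contact_force: [0.5, 0.2, -0.4]
g 1058 [399.9 167.6] [0.5686 0.0377 0.067 ]
[(np.int32(110), array([326.4, 214.3]))] [(np.int32(20), array([305.1, 240. ]))]
[(np.int32(112), array([326.5, 214.3]))] [(np.int32(19), array([355.3, 238.1]))]
```

Run:
```python
from h import *
c=cam("side");h=np.array([.511,-.080])
for a in(-15.7,-38,7):
    t=np.radians(a);print(a,pix(c,[*(h+.056*np.array([np.cos(t),np.sin(t)])),.062]))
print(sign_off())
```

```text
-15.7 [355.05977273 240.89796665]
-38 [356.14706481 246.66740939]
7 [350.29800963 235.81727999]
the job is handed in; nothing more can be done
None
```

The thumbwheel's orange lug is clicked in at the red pointer, and the green button was then pressed to its stop and came back up. The job is handed in at about 17 s with the arm clear of everything; no verdict came back.

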